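# Set out the hinge pins and hold the shield door on its hinge

## Task

The little shield door is going back on the probe station's enclosure. First lay the two stray hinge pins in the two-row parts tray, each flat in the row that already holds a pin of its own length, so that they are to hand; then pick the door up and gently bring its hinge knuckle between the two knuckles on the jamb so that all three holes line up for a pin. Finish while still holding the door there, upright, at any swing angle, with a little air above and below its knuckle and without it pressing on the jamb; leave the two probe positioners and the screwdriver where they are.

Things in the scene. Friction and masses are not known exactly. Their poses are not given: they have to be found in the camera images.
- pin_long: stray pin lying loose on the steel platen in front of the robot: brass T-handled hinge pin, 8 mm thick; origin on the shaft's centre line at the balance point (4 mm above whatever it lies flat on), x along the shaft towards the T handle. LONG: the shaft runs from x = -52 mm to +28 mm, the T bar (8 mm thick, 26 mm across, along y) lies at x = +28 to +36 mm; 42 g
- pin_short: the other stray pin lying on the platen: brass T-handled hinge pin, 8 mm thick; origin on the shaft's centre line at the balance point (4 mm above whatever it lies flat on), x along the shaft towards the T handle. SHORT: the shaft runs from x = -34 mm to +14 mm, the T bar (8 mm thick, 26 mm across, along y) lies at x = +14 to +22 mm; 30 g
- kit_long: pin already in the tray, marks the row for long pins: brass T-handled hinge pin, 8 mm thick; origin on the shaft's centre line at the balance point (4 mm above whatever it lies flat on), x along the shaft towards the T handle. LONG: the shaft runs from x = -52 mm to +28 mm, the T bar (8 mm thick, 26 mm across, along y) lies at x = +28 to +36 mm; 42 g
- kit_short: pin already in the tray, marks the row for short pins: brass T-handled hinge pin, 8 mm thick; origin on the shaft's centre line at the balance point (4 mm above whatever it lies flat on), x along the shaft towards the T handle. SHORT: the shaft runs from x = -34 mm to +14 mm, the T bar (8 mm thick, 26 mm across, along y) lies at x = +14 to +22 mm; 30 g
- tray: blue magnetic parts tray stuck fast to the platen at the robot's right, 126 (x) by 156 mm (y); origin at the centre of its underside. Floor 3 mm, walls 8 mm high. A 4 mm divider along x at y = 0 makes two rows, 118 mm (x) by 72 mm, y = 2 to 74 and -2 to -74 mm. One pin lies in each near y = +-59 mm, along x; room for another at y = +-26. Which row is long differs: see kit_long
- door: white shield door, solid panel 26 mm thick (x), 90 wide (y), 92 high (z), 0.2 to 0.37 kg, standing upright and free at the robot's left; origin at the centre of the panel's underside. Dark hinge leaf on its -x face by the +y edge; black latch knob on that face at y = -31 mm, 40 mm up. Its top is clear to be gripped across the thickness from above
- door_bore (a point): centre of the hole in the door's one knuckle: in the door's frame x = -31, y = 46.5, z = 46 mm. The knuckle is a 16 mm upright barrel, 20 mm high (36 to 56 mm up the door), with a 9 mm hole
- enclosure: fixed shield box round the wafer chuck, open-topped, 110 mm high; origin on the platen under the upright hinge axis. Front face at x = 18 mm looks to -x, the robot; box goes on to x = 208, y = -140 to 46. Jamb block y = 1.5 to 46, doorway y = 1.5 to -95 with 10 mm sill. Door closed: its axes parallel to these; at yaw -90 deg from that it stands straight out, +y edge to the jamb
- jamb_bore (a point): where the centre of the door's hole belongs: on the hinge axis, 59 mm above the platen (door's lower edge then 13 mm up). Two 16 mm fixed knuckles at heights 28 to 46 and 72 to 90 mm leave a 26 mm gap, 3 mm air above and below the door's knuckle. Their leaf starts 14 mm behind the axis. A door standing straight out slides in freely along the enclosure's +x
- positioner_left: bystander: black probe positioner on an aluminium foot, about 75 x 50 x 72 mm, with a thin probe arm reaching 98 mm to its -x; stands beyond the door; origin under its centre
- positioner_right: bystander: the same kind of positioner, beyond the tray at the robot's right
- screwdriver: bystander: red-handled screwdriver, 150 mm, lying on the platen to the left of the door
Not all that is in view belongs to the job. Of the things shaped like the tray, the blue one is meant.

How it is judged:
By the outcome, as a careful person would: the job done as asked, in the order asked, and still so for the second after the job is handed in, while the arm keeps its last pose, push and grip.
It also fails if it takes over 64 s, if anything falls off the work surface, if the arm or the gripper's body presses on something with over 40 N, if the wrist force passes 120 N, or if a joint passes its speed limit or range.

## Robot

A 6-joint arm with a two-finger parallel gripper is mounted at the origin on the work surface. World frame = base frame: x ahead of the robot, y to its left, z up, the work surface at z = 0. Lengths are in m, angles in rad, forces in N, time in s.
With the tool pointing down it reaches from about 0.25 to 0.775 m from the base axis. Payload 4 kg.
Tool frame: the origin (TCP) lies midway between the tips of the shut fingers; the grasp point (between the pads) lies 19 mm behind it; z points along the fingers, y is the direction in which the jaws open and shut (so a half turn about z gives the same grasp; the last joint's range is limited). The gripper opens to 94 mm and grips with 3 to 60 N. Pads are 16 mm wide; open, the fingers measure 119 mm over their backs; the gripper's body (75 mm by 177 mm) begins 78 mm behind the grasp point.
Start: joints at [-1.367, 0.087, 1.371, -0, 1.684, -0.103], TCP at [0.166, -0.524, 0.206] pointing down, gripper open.
Joint ranges: [-3.1, 3.1], [-0.76, 2.03], [0.27, 2.55], [-1.08, 4.22], [0.17, 2.65], [-2.57, 2.57]. Speed limits (rad/s): [2.79, 2.79, 3.14, 3.14, 3.14, 3.14].

## Interface

Orientations are given as [roll, pitch, yaw] about the fixed x, y, z axes, in that order (R = Rz(yaw) Ry(pitch) Rx(roll)).
In Python, from bench import robot, cams gives the robot as it stands.
- The arm moves only by the tool step_arm, never from a script. Its argument "plan" is a list that holds one entry, the list of rows, each a list of 5 numbers: the shift along the world's x, y, z in mm, then the turn about the world's z in rad, then the opening in per cent of the stroke, from 0 (shut) to 100 (fully open). In form: [[[tx, ty, tz, turn, fingers], ...]]. A call has 1 to 8 rows; each row is the pose to reach, as a shift and turn from the pose commanded when the call began; what a row does not reach only later rows make up. A row lasts 1/12 s, in which the tool goes at most 41.7 mm and 7.16 degrees, less where a joint would pass 70% of its speed; a pose out of reach is approached as far as the arm can. A call with a gripper value outside its range is refused whole. The fingers move at their own pace and stop on an object; the grip force is fixed at half the most. Time passes only in rows, so rows that repeat a pose let the fingers close. It gives the time, the measured TCP pose, the force and the opening at its end, in the units of the state.
- robot.get_obs(): the state, without advancing time (a new reading comes with each control period).
- cams.snapshot(name): name is "scene" or "top"; returns a dict with "frame" (420x560x3 uint8, red, green, blue), "camera_matrix" (3x3 intrinsics, pixels), "origin" and "attitude" of the camera in the world. Camera axes: x right, y down, z forward; pixel columns grow to the right and rows downward; lengths in m; the calibration is good to about 2 mm. A picture is of the moment at which its call begins. There is no depth.
- robot.close_job(): hands the job in, once; it reports no verdict.
The state is a dict: "time": time; "joint_positions": joint angles; "qvel": joint speeds; "joint_torque": joint torques, N m; "tool_pos": TCP position; "ee_rot": TCP orientation; "wrist_force": force on the tool from outside, world axes, zero at the start; "wrist_torque": the same for the moment, N m; "width": finger opening in m.
Only numpy, scipy, OpenCV 4.12 (cv2) and the standard library are available. Lean on these libraries where they do the work, as an engineer would, in place of code of your own. Each camera call takes 0.05 s, during which the arm holds its last target. There are 200 camera calls.

## Working session

There is one attempt and no reset: what is moved stays moved. The work goes in short steps, Python scripts to look and compute and a tool call to move; the robot and the scene stay as the last step left them, time stands still between calls to the robot, and variables do not carry over. Pictures are saved under pics/ and viewed, about 8 in all and at most 12, crops included, and the job is handed in when it is done.

Besides the shell and the picture viewer there is one more tool, called after "Request:" as name([rows], argument=value, ...), one row to a line, values as JSON. step_arm: Moves the arm, as the interface text tells. Its arguments: {"type":"object","properties":{"plan":{"type":"array"}},"required":["plan"]}

```bash
mkdir -p pics; ls; cat > h.py <<'E'
import numpy as np, cv2
from bench import robot, cams
from scipy.spatial.transform import Rotation as Rn
def snap(n,save=None):
    s=cams.snapshot(n); 
    if save: cv2.imwrite('pics/'+save,s['frame'][:,:,::-1])
    return s
def rot(s):
    a=np.array(s['attitude'],float)
    return a if a.shape==(3,3) else Rn.from_euler('xyz',a).as_matrix()
def ray(s,uv):
    K=np.array(s['camera_matrix']); d=rot(s)@np.linalg.inv(K)@np.array([uv[0],uv[1],1.]); return np.array(s['origin'],float),d
def onz(s,uv,z):
    o,d=ray(s,uv); return o+d*(z-o[2])/d[2]
def proj(s,p):
    c=np.array(s['camera_matrix'])@rot(s).T@(np.array(p,float)-np.array(s['origin'])); return c[:2]/c[2]
E
python3 - <<'E'
from h import *
for n in('top','scene'):
    s=snap(n,n+'0.png'); print(n,s['camera_matrix'],s['origin'],s['attitude'])
print(robot.get_obs())
E
```

```text
pics
top [[443.94238481   0.         280.33253307]
 [  0.         443.94238481 207.42197017]
 [  0.           0.           1.        ]] [ 0.31211874 -0.07149362  1.29132186] [-2.97975546 -0.01278041 -1.54434917]
scene [[511.85679575   0.         283.28082772]
 [  0.         511.85679575 211.7886821 ]
 [  0.           0.           1.        ]] [ 1.31085789 -0.93828278  0.84390383] [-2.15232316 -0.01704594  0.73822002]
{'time': 0.1, 'joint_positions': array([-1.36712133e+00,  8.79131178e-02,  1.37208845e+00, -1.76550436e-05,
        1.68361640e+00, -1.03072768e-01]), 'qvel': array([-0.00013125, -0.00246869, -0.00453881, -0.00072486, -0.00100822,
       -0.00078918]), 'joint_torque': array([ 1.38718740e-03, -3.41251981e+01, -3.03301013e+01,  7.19559984e-02,
        3.03931371e-02, -9.27803148e-05]), 'tool_pos': array([ 0.16598098, -0.52383658,  0.20441117]), 'ee_rot': array([-3.13957628e+00, -1.90932109e-04,  3.06745599e-01]), 'wrist_force': array([-0.32198461,  0.47162427, -0.10780857]), 'wrist_torque': array([-0.0240382 ,  0.02846013,  0.01940204]), 'width': 0.09392934962179826}
```

View pics/top0.png

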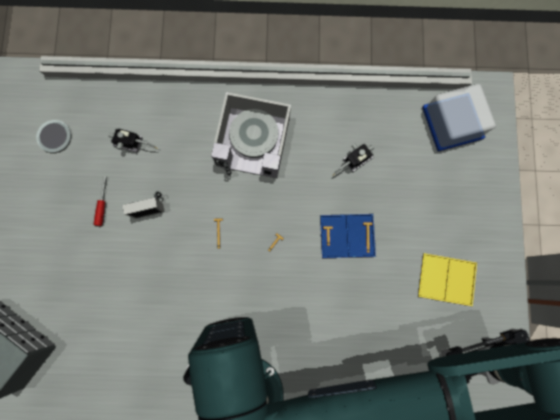

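View pics/scene0.png

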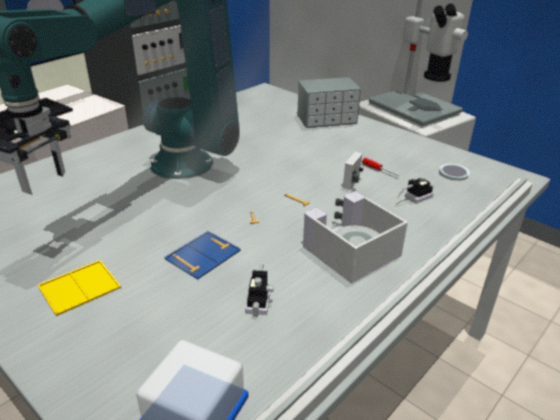

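The top view shows the blue tray at (347,236) and a yellow decoy at (447,279). The stray long pin is at (219,232) and the short one at (276,242). kit_short is in the left row at (328,236) and kit_long in the right row at (368,237). The door is at (145,206) and the enclosure at (250,135). The blue tray is the one meant. I'll confirm with enlarged crops.

```bash
python3 - <<'E'
from h import *
t=cv2.imread('pics/top0.png'); s=cv2.imread('pics/scene0.png')
c=t[85:265,85:385]; a=cv2.resize(c,None,fx=2.66,fy=2.66,interpolation=cv2.INTER_CUBIC); cv2.imwrite('pics/tc.png',a)
c=s[140:290,230:430]; cv2.imwrite('pics/sc.png',cv2.resize(c,None,fx=4,fy=4,interpolation=cv2.INTER_CUBIC))
S=cams.snapshot('top'); hsv=cv2.cvtColor(t,cv2.COLOR_BGR2HSV)
m=cv2.inRange(hsv,(10,90,90),(24,255,255)); n,l,st,ce=cv2.connectedComponentsWithStats(m)
for i in range(1,n):
    if st[i,4]<20 or st[i,4]>400: continue
    ys,xs=np.where(l==i); P=np.array([onz(S,(x,y),.006) for x,y in zip(xs,ys)])[:,:2]
    mu=P.mean(0); w,v=np.linalg.eigh(np.cov(P.T)); d=v[:,1]; p=(P-mu)@d; q=(P-mu)@v[:,0]
    if abs(q[p>p.mean()]).max()<abs(q[p<p.mean()]).max(): d=-d;p=-p
    print(ce[i].round(1),st[i,4],'mean',(mu*1000).round(1),'ang',np.degrees(np.arctan2(d[1],d[0])).round(1),'ext',p.min()*1000,p.max()*1000)
m=cv2.inRange(hsv,(105,120,60),(125,255,200)); m[:, 400:]=0;m[:200]=0;m[300:]=0
m=cv2.morphologyEx(m,cv2.MORPH_CLOSE,np.ones((9,9)))
k=max(cv2.findContours(m,0,1)[0],key=cv2.contourArea); r=cv2.minAreaRect(k); print(r)
B=np.array([onz(S,b,.009)[:2] for b in cv2.boxPoints(r)])*1000; print('tray',B.round(1),B.mean(0))
E
```

```text
[218.  230.2] 87 mean [450.3  96.8] ang 5.0 ext -49.0310750909019 33.326049079665545
[367.5 233.5] 68 mean [ 452.8 -338.3] ang -0.2 ext -48.059120962294315 31.028240295157264
[327.5 232.5] 43 mean [ 452.2 -221.6] ang 2.3 ext -33.402831248174394 16.30348829113304
[275.7 240.6] 54 mean [424.5 -71.7] ang -34.9 ext -33.36949522401457 19.36954023938713
((347.3948059082031, 235.71128845214844), (41.872737884521484, 52.72966003417969), 88.40885925292969)
tray [[ 501.2 -200.2]
 [ 510.  -354.6]
 [ 388.  -357. ]
 [ 379.7 -205. ]] [ 444.70972816 -279.18779654]
```

View pics/tc.png

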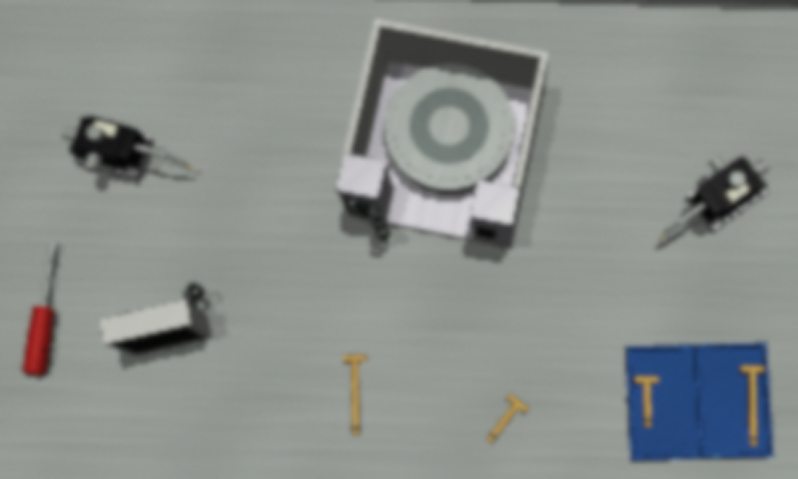

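View pics/sc.png

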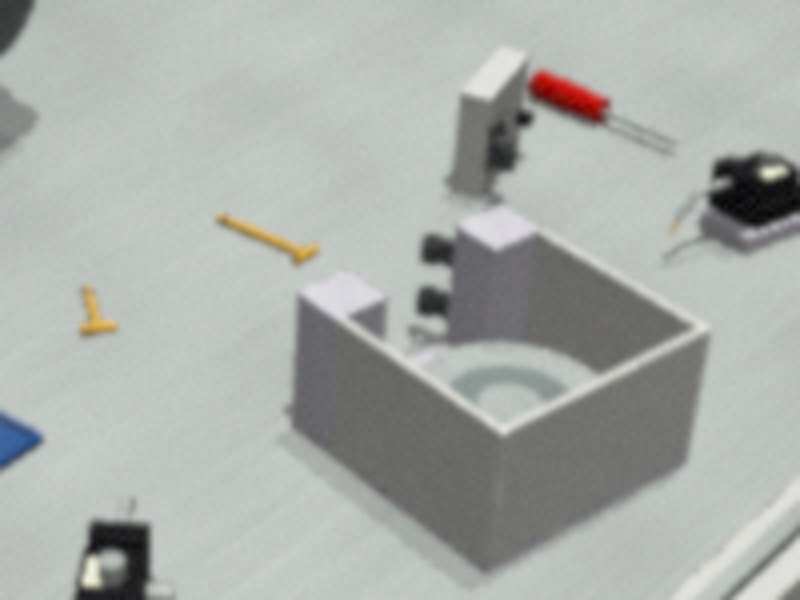

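The crops show the enclosure's front facing the robot, with the jamb knuckles on its left side, at crop (365,205). The door's knuckle, at crop (195,292), is on its far face at the right end, so the door's yaw is about 180–190°. The blue tray is confirmed: it has two rows and two pins, short on the left and long on the right. I'll go to the long pin first.

Request:
step_arm([
  [[132, 300, -40, -0.22, 35], [132, 300, -40, -0.22, 35], [132, 300, -40, -0.22, 35], [132, 300, -40, -0.22, 35], [132, 300, -40, -0.22, 35], [132, 300, -40, -0.22, 35], [132, 300, -40, -0.22, 35], [132, 300, -40, -0.22, 35]],
])

```text
time: 0.82
tool_pos: [0.2982, -0.2221, 0.165]
ee_rot: [-3.141, -0.0, 0.086]
wrist_force: [1.9, -0.9, -0.4]
width: 0.0441
```

Request:
step_arm([
  [[152, 321, -94, 0, 35], [152, 321, -94, 0, 35], [152, 321, -94, 0, 35], [152, 321, -94, 0, 35], [152, 321, -94, 0, 35], [152, 321, -94, 0, 35], [152, 321, -94, 0, 35], [152, 321, -94, 0, 35]],
])

```text
time: 1.48
tool_pos: [0.4362, 0.0691, 0.0797]
ee_rot: [3.141, -0.0, 0.087]
wrist_force: [1.0, -0.3, -0.0]
width: 0.0328
```

```bash
python3 - <<'E'
from h import *
t=cv2.imread('pics/top0.png');S=cams.snapshot('top')
def px(x,y): return (x/2.66+85, y/2.66+85)
# hand-read enclosure top rim corners (z=110) and door top
hsv=cv2.cvtColor(t,cv2.COLOR_BGR2HSV); g=cv2.cvtColor(t,cv2.COLOR_BGR2GRAY)
sub=np.zeros_like(g); sub[188:228,115:170]=1
m=((hsv[:,:,2]>185)&(sub>0)).astype(np.uint8); n,l,st,ce=cv2.connectedComponentsWithStats(m)
i=1+st[1:,4].argmax(); k=cv2.findContours((l==i).astype(np.uint8),0,1)[0][0]; r=cv2.minAreaRect(k)
print(r,st[i]); B=np.array([onz(S,b,.092)[:2] for b in cv2.boxPoints(r)])*1000; print('door',B.round(1),B.mean(0))
for e in(0,1):
    d=B[e+1]-B[e]; print(np.hypot(*d),np.degrees(np.arctan2(d[1],d[0])))
for nme,p,z in[('farL',(377,20),.11),('farR',(548,52),.11),('nearL',(336,188),.11),('nearR',(513,222),.11),('doorknuc',(195,292),.056),('jambknuc',(379,226),.09),('jambknuclow',(379,236),.09)]:
    print(nme,(onz(S,px(*p),z)*1000).round(1))
a=cv2.resize(t[85:235,125:295],None,fx=4.6,fy=4,interpolation=cv2.INTER_LANCZOS4)
a=cv2.resize(np.hstack([t[185:225,115:175],t[150:190,200:260]]),None,fx=6.5,fy=6.5,interpolation=cv2.INTER_CUBIC);cv2.imwrite('pics/z1.png',a)
print(robot.get_obs()['joint_positions'],robot.get_obs()['time'])
E
```

```text
((139.0882568359375, 205.3529815673828), (6.5484619140625, 30.55948829650879), 75.96376037597656) [124 199  31  14 202]
door [[500.3 346. ]
 [523.2 267. ]
 [505.7 261.4]
 [483.  340.3]] [503.0316575 303.6849186]
82.25230746697721 -73.88616309528095
18.351926968652553 -162.24739446157514
farL [828.2  77.8 110. ]
farR [ 798.3 -103.7  110. ]
nearL [643.7 111.6 110. ]
nearR [613.1 -71.9 110. ]
doorknuc [540.5 263.3  56. ]
jambknuc [609.7  67.8  90. ]
jambknuclow [599.1  67.3  90. ]
[ 0.03772732 -0.08894756  1.80498828  0.00611014  1.42718691  1.5147493 ] 1.5333
```

View pics/z1.png

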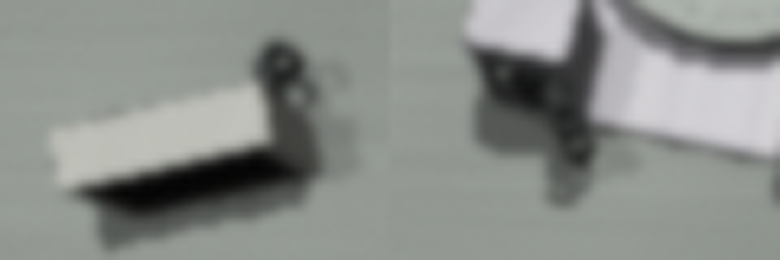

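Request:
step_arm([
  [[14, 28, -30, 0, 30], [14, 28, -30, 0, 30], [14, 28, -55, 0, 30], [14, 28, -70, 0, 30], [14, 28, -77, 0, 30], [14, 28, -77, 0, 30]],
])

```text
time: 2.03
tool_pos: [0.4485, 0.0941, 0.0018]
ee_rot: [3.141, 0.004, 0.086]
wrist_force: [-0.4, 0.3, 0.5]
width: 0.0285
```

```bash
python3 - <<'E'
from h import *
S=snap('top','top1.png');s=snap('scene','scene1.png'); print(robot.get_obs()['tool_pos'],robot.get_obs()['wrist_force'])
def blow(i,p,f,w):
    u,v=map(int,proj(i,p)); u=max(w,u);v=max(w,v); return cv2.resize(i['frame'][v-w:v+w,u-w:u+w,::-1],(400,400),interpolation=cv2.INTER_CUBIC)
p=(.45,.097,.004)
cv2.imwrite('pics/z2.png',np.hstack([blow(S,p,6,40),blow(s,p,6,40)]))
def px(x,y,ox=115,oy=185): return (x/6.5+ox-.42,y/6.5+oy-.42)
C=[(55,130),(260,85),(272,145),(62,192)]
D=np.array([onz(S,px(*c),.092)[:2]*1000 for c in C]);print(D.round(1),D.mean(0))
print('hole',onz(S,px(285,63),.056)*1000,'jamb',onz(S,px(575-390,132,200,150),.09)*1000)
for z in(.028,.09): print(proj(S,(.6173,.0688,z)))
E
```

```text
[0.45031912 0.0943402  0.00396445] [-0.35448198 -0.37856984 -0.44494361]
[[503.9 347.5]
 [525.5 263.2]
 [500.1 256.3]
 [477.7 342.4]] [501.81382696 302.35320847]
hole [541.95079641 263.11909293  56.        ] jamb [610.00834094  66.25828044  90.        ]
[229.48252594 172.6289244 ]
[227.24561595 167.30838168]
```

View pics/z2.png

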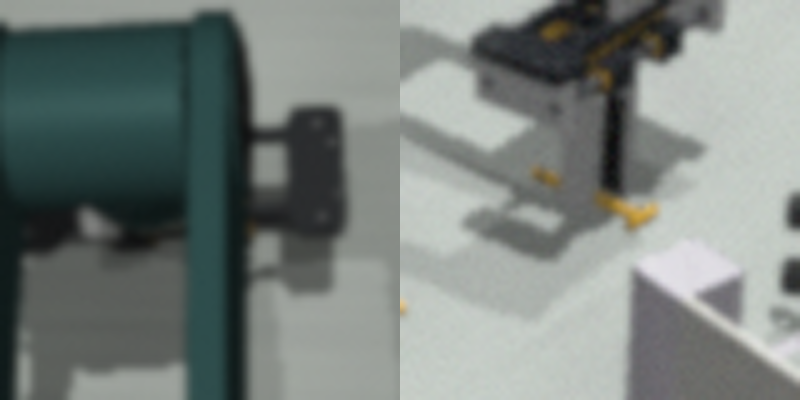

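The scene view shows the fingers straddling the pin's shaft at crop (590,190). I'll close on it, lift it and carry it to the long row.

Request:
step_arm([
  [[0, 0, -1, 0, 0], [0, 0, -1, 0, 0], [0, 0, -1, 0, 0], [0, 0, -1, 0, 0], [0, 0, -1, 0, 0], [0, 0, -1, 0, 0]],
])

```text
time: 2.63
tool_pos: [0.4506, 0.0949, 0.003]
ee_rot: [3.141, -0.001, 0.087]
wrist_force: [-0.2, -0.7, 4.1]
width: 0.0071
```

Request:
step_arm([
  [[0, 0, 20, 0, 0], [0, 0, 55, 0, 0], [0, -40, 55, -0.043, 0], [2, -80, 55, -0.043, 0], [2, -120, 55, -0.043, 0], [3, -160, 55, -0.043, 0], [3, -200, 55, -0.043, 0], [3, -240, 55, -0.043, 0]],
])

```text
time: 3.3
tool_pos: [0.4525, -0.1468, 0.0571]
ee_rot: [-3.142, -0.0, 0.044]
wrist_force: [0.2, 0.6, -0.4]
width: 0.007
```

Request:
step_arm([
  [[1, -40, 0, 0, 0], [1, -80, 0, 0, 0], [1, -120, 0, 0, 0], [1, -159, 0, 0, 0], [1, -159, 0, 0, 0], [1, -159, 0, 0, 0]],
])

```text
time: 3.8
tool_pos: [0.4534, -0.3057, 0.0565]
ee_rot: [-3.141, 0.001, 0.04]
wrist_force: [-0.1, 0.4, -1.0]
width: 0.0067
```

```bash
python3 - <<'E'
from h import *
S=snap('top','top2.png');s=snap('scene','scene2.png'); o=robot.get_obs();print(o['tool_pos'],o['ee_rot'],o['width'],o['time'])
a=cv2.resize(s['frame'][210:290,150:260,::-1],(550,400),interpolation=cv2.INTER_CUBIC)
cv2.imwrite('pics/z3.png',a)
E
```

```text
[ 0.45366599 -0.30320781  0.05656361] [-3.14004821e+00  9.13451833e-04  4.37560114e-02] 0.00700234202348393 3.9
```

View pics/z3.png

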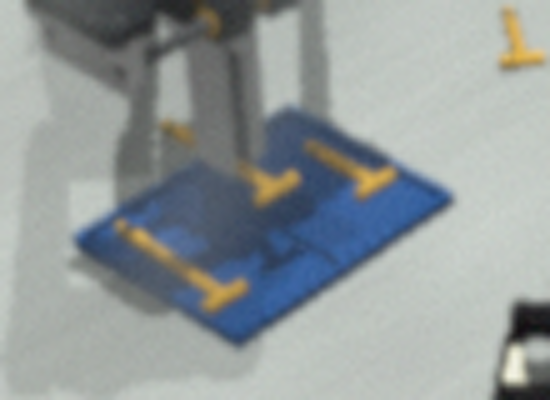

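The pin is held level above the long row, with its handle at crop (275,185). Lowering it and releasing.

Request:
step_arm([
  [[0, -1.5, -25, 0, 0], [0, -1.5, -42, 0, 0], [0, -1.5, -49, 0, 0], [0, -1.5, -49.5, 0, 0], [0, -1.5, -49.5, 0, 0], [0, -1.5, -49.5, 0, 17], [0, -1.5, -49.5, 0, 17], [0, -1.5, -49.5, 0, 17]],
])

```text
time: 4.57
tool_pos: [0.4546, -0.3058, 0.0086]
ee_rot: [3.14, -0.001, 0.044]
wrist_force: [0.5, -0.4, -0.6]
width: 0.0156
```

Request:
step_arm([
  [[0, 0, 0, 0, 17], [0, 0, 20, 0, 17], [0, 0, 50, 0, 30], [-7, 35, 50, -0.1, 30], [-10, 75, 50, -0.22, 30], [-16, 114, 50, -0.34, 30], [-20, 154, 50, -0.46, 30], [-26, 194, 50, -0.58, 30]],
])

```text
time: 5.23
tool_pos: [0.4286, -0.1146, 0.0582]
ee_rot: [-3.141, -0.001, -0.53]
wrist_force: [0.4, 0.9, 0.2]
width: 0.0282
```

Request:
step_arm([
  [[-4, 40, 0, -0.07, 30], [-4, 40, -20, -0.07, 30], [-4, 40, -45, -0.07, 30], [-4, 40, -45, -0.07, 30]],
])

```text
time: 5.57
tool_pos: [0.4214, -0.0741, 0.0092]
ee_rot: [3.139, 0.007, -0.592]
wrist_force: [-0.6, 0.1, -1.0]
width: 0.0283
```

```bash
python3 - <<'E'
from h import *
S=snap('top','top3.png');s=snap('scene','scene3.png'); o=robot.get_obs();print(o['tool_pos'],o['ee_rot'],o['width'],o['time'])
a=cv2.resize(s['frame'][190:290,150:290,::-1],(700,500),interpolation=cv2.INTER_CUBIC)
cv2.imwrite('pics/z4.png',a)
E
```

```text
[ 0.42418863 -0.07586616  0.01250323] [ 3.14094627e+00  1.85593079e-03 -5.93748368e-01] 0.02803292439416041 5.6667
```

View pics/z4.png

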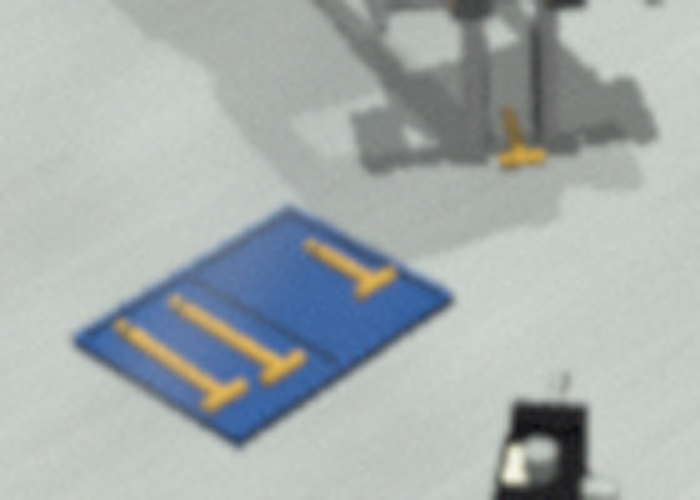

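The long pin lies flat in the long row, at crop (240,340). The fingers are over the short pin. I'll correct by +4 mm in y, grip it and carry it.

Request:
step_arm([
  [[0, 4, -2, 0, 30], [0, 4, -9, 0, 30], [0, 4, -9.5, 0, 0], [0, 4, -9.5, 0, 0], [0, 4, -9.5, 0, 0], [0, 4, -9.5, 0, 0], [0, 4, -9.5, 0, 0], [0, 4, -9.5, 0, 0]],
])

```text
time: 6.33
tool_pos: [0.4251, -0.0723, 0.0036]
ee_rot: [3.141, -0.001, -0.594]
wrist_force: [-0.1, -0.8, 0.3]
width: 0.0067
```

Request:
step_arm([
  [[0, 0, 20, 0, 0], [0, 0, 54, 0, 0], [5, -35, 54, 0.12, 0], [10, -70, 54, 0.24, 0], [15, -105, 54, 0.36, 0], [20, -142, 54, 0.48, 0], [25, -180, 54, 0.6, 0], [25, -181, 54, 0.638, 0]],
])

```text
time: 7.0
tool_pos: [0.4504, -0.2593, 0.0574]
ee_rot: [3.137, -0.001, 0.044]
wrist_force: [-0.2, -0.4, 0.1]
width: 0.0068
```

Request:
step_arm([
  [[0, 0, 0, 0, 0], [0, 0, 0, 0, 0], [0, 0, 0, 0, 0]],
])

```text
time: 7.25
tool_pos: [0.4496, -0.252, 0.057]
ee_rot: [-3.141, 0.0, 0.044]
wrist_force: [-0.5, -0.1, -0.1]
width: 0.0069
```

Request:
step_arm([
  [[0, -0.5, -25, 0, 0], [0, -0.5, -42, 0, 0], [0, -0.5, -49.5, 0, 0], [0, -0.5, -50, 0, 0], [0, -0.5, -50, 0, 0], [0, -0.5, -50, 0, 17], [0, -0.5, -50, 0, 17], [0, -0.5, -50, 0, 17]],
])

```text
time: 7.92
tool_pos: [0.4503, -0.2536, 0.0079]
ee_rot: [3.141, -0.001, 0.045]
wrist_force: [0.2, -0.3, 0.2]
width: 0.0157
```

Request:
step_arm([
  [[0, 0, 0, 0, 17], [0, 0, 20, 0, 17], [0, 0, 60, 0, 60], [0, 0, 100, 0.12, 60], [0, 32, 125, 0.24, 60], [0, 70, 125, 0.36, 60], [0, 110, 125, 0.48, 60], [0, 150, 125, 0.6, 60]],
])

```text
time: 8.58
tool_pos: [0.4501, -0.1026, 0.1335]
ee_rot: [3.139, -0.002, 0.648]
wrist_force: [1.4, -0.1, -0.2]
width: 0.0526
```

Request:
step_arm([
  [[0, 40, 0, 0.12, 60], [0, 80, 0, 0.24, 60], [0, 120, 0, 0.36, 60], [10, 160, 0, 0.48, 60], [20, 200, 0, 0.6, 60], [30, 240, 0, 0.72, 60], [40, 280, 0, 0.84, 60], [50, 320, 0, 0.96, 60]],
])

```text
time: 9.25
tool_pos: [0.5, 0.2186, 0.1326]
ee_rot: [3.141, -0.0, 1.61]
wrist_force: [1.0, -0.1, 1.0]
width: 0.0563
```

Request:
step_arm([
  [[2, 40, 0, 0.12, 60], [2, 80, 0, 0.22, 60], [2, 84, 0, 0.22, 60], [2, 84, 0, 0.22, 60], [2, 84, 0, 0.22, 60]],
])

```text
time: 9.67
tool_pos: [0.5017, 0.3, 0.132]
ee_rot: [-3.141, 0.001, 1.824]
wrist_force: [0.2, 0.1, -0.5]
width: 0.0565
```

```bash
python3 - <<'E'
from h import *
S=snap('top','top4.png');s=snap('scene','scene4.png'); o=robot.get_obs();print(o['tool_pos'],o['ee_rot'],o['width'],o['time'])
a=cv2.resize(S['frame'][200:275,310:390,::-1],(400,375),interpolation=cv2.INTER_CUBIC)
b=cv2.resize(s['frame'][105:200,310:390,::-1],(316,375),interpolation=cv2.INTER_CUBIC)
cv2.imwrite('pics/z5.png',np.hstack([a,b]))
E
```

```text
[0.50201473 0.29895151 0.13232351] [-3.14152494e+00  6.57980574e-04  1.82210878e+00] 0.05597697570945361 9.7667
```

View pics/z5.png

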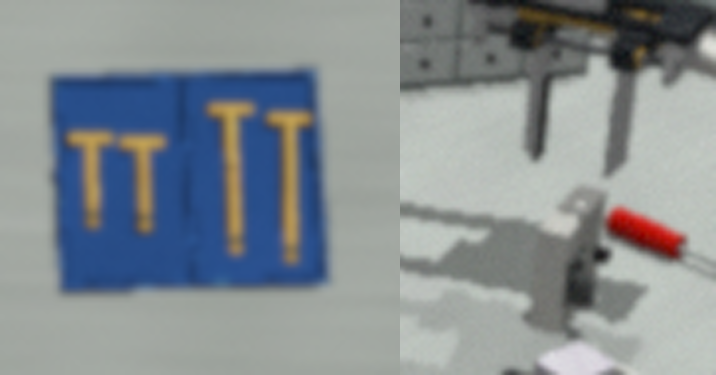

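All four pins lie flat in the right rows, and the jaws straddle the door top. Lowering and gripping.

Request:
step_arm([
  [[0, 2, -20, 0, 60], [0, 2, -40, 0, 60], [0, 2, -60, 0, 60], [0, 2, -72, 0, 60], [0, 2, -72, 0, 60], [0, 2, -72, 0, 60]],
])

```text
time: 10.27
tool_pos: [0.5018, 0.3013, 0.0601]
ee_rot: [-3.141, 0.0, 1.822]
wrist_force: [1.0, -0.4, 0.3]
width: 0.0567
```

Request:
step_arm([
  [[0, 0, 0, 0, 0], [0, 0, 0, 0, 0], [0, 0, 0, 0, 0], [0, 0, 0, 0, 0], [0, 0, 0, 0, 0], [0, 0, 0, 0, 0], [0, 0, 0, 0, 0], [0, 0, 0, 0, 0]],
])

```text
time: 10.93
tool_pos: [0.5025, 0.303, 0.0616]
ee_rot: [3.139, -0.001, 1.825]
wrist_force: [0.3, 1.2, 6.1]
width: 0.026
```

```bash
python3 - <<'E'
from h import *
o=robot.get_obs();print(o['tool_pos'],o['ee_rot'],o['width'],o['wrist_force'],o['time'])
E
```

```text
[0.5025056  0.30301391 0.06157306] [ 3.13924059e+00 -6.93497337e-04  1.82455885e+00] 0.026028819074570393 [0.31785786 1.21582953 6.13859092] 10.9333
```

The door is held (width 26.0 mm). I'll lift it, turn it +1.148 rad and bring it to a stand-off about 70 mm in front of the jamb.

Request:
step_arm([
  [[0, 0, 5, 0, 0], [0, 0, 15, 0, 0], [0, 0, 25, 0, 0], [0, -25, 25, 0.1, 0], [0, -50, 25, 0.21, 0], [0, -75, 25, 0.32, 0], [0, -100, 25, 0.43, 0], [-1, -125, 25, 0.54, 0]],
])

```text
time: 11.6
tool_pos: [0.5006, 0.1763, 0.0856]
ee_rot: [-3.141, -0.0, 2.37]
wrist_force: [0.1, -0.7, -2.7]
width: 0.0262
```

Request:
step_arm([
  [[-1, -20, 0, 0.1, 0], [-2, -40, 0, 0.21, 0], [-2, -60, 0, 0.32, 0], [-3, -80, 0, 0.43, 0], [-3, -100, 0, 0.54, 0], [-4, -118, -5, 0.608, 0], [-4, -118, -12, 0.608, 0], [-4, -118, -12, 0.608, 0]],
])

```text
time: 12.27
tool_pos: [0.4957, 0.059, 0.072]
ee_rot: [3.141, -0.003, 2.969]
wrist_force: [-0.7, 0.1, -3.4]
width: 0.0257
```

```bash
python3 - <<'E'
from h import *
S=snap('top','top5.png');s=snap('scene','scene5.png'); o=robot.get_obs();print(o['tool_pos'],o['ee_rot'],o['width'],o['wrist_force'],o['time'])
b=cv2.resize(s['frame'][165:245,280:380,::-1],None,fx=5,fy=5,interpolation=cv2.INTER_CUBIC)
a=cv2.resize(S['frame'][150:230,195:255,::-1],None,fx=5,fy=5,interpolation=cv2.INTER_CUBIC)
cv2.imwrite('pics/z6.png',np.hstack([a,b]))
for n,p in(('top',S),('scene',s)):
  for z in (.028,.046,.072,.09): print(n,z,proj(p,(.6173,.0688,z)).round(2))
E
```

```text
[0.49639203 0.06004255 0.07295241] [ 3.14103849e+00 -1.35768918e-03  2.97148256e+00] 0.025898796575426333 [ 0.00295756  0.71088532 -2.85910709] 12.3667
top 0.028 [229.48 172.63]
top 0.046 [228.86 171.14]
top 0.072 [227.92 168.91]
top 0.09 [227.25 167.31]
scene 0.028 [336.07 218.26]
scene 0.046 [336.54 213.  ]
scene 0.072 [337.23 205.28]
scene 0.09 [337.71 199.84]
```

View pics/z6.png

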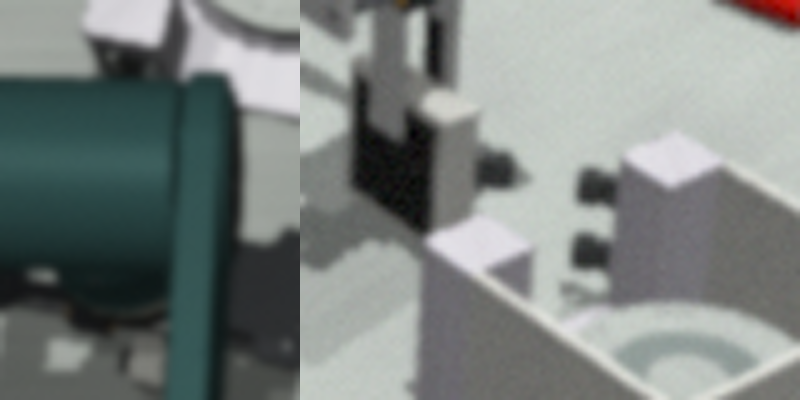

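The scene view shows the door upright, its knuckle at about px (319,199), level with the gap between the jamb knuckles at about (340,202) and (340,215). The top view is blocked by the arm. I'll measure the knuckle edges at sub-pixel level.

```bash
python3 - <<'E'
from h import *
s=cams.snapshot('scene'); g=cv2.imread('pics/scene5.png',0); g0=cv2.imread('pics/scene0.png',0)
print('bore pred',[proj(s,(.5474,.0827,z)).round(1) for z in(.049,.059,.069)])
print('cols 312-328 door'); 
for v in range(193,206): print(v,g[v,312:328])
print('jamb cols 330-346')
for v in range(195,223): print(v,g0[v,330:346])
t=cv2.imread('pics/top0.png',0)
print('top cols 220-236')
for v in range(160,180): print(v,t[v,220:236])
E
```

```text
bore pred [array([320.5, 201.1]), array([320.7, 198.2]), array([320.9, 195.3])]
cols 312-328 door
193 [119 119 122 136 152 167 185 190 192 195 198 199 198 198 199 199]
194 [117 118 118 118 119 131 155 167 170 177 188 195 198 198 200 199]
195 [118 116 113 107 103 100 110 122 123 137 164 192 198 202 200 200]
196 [118 118 110  97  86  73  78  76  74  90 131 173 194 197 199 200]
197 [118 119 104  80  63  57  60  60  62  71 102 151 186 199 199 201]
198 [115 120 104  74  53  43  46  50  53  57  84 126 165 189 200 200]
199 [120 115 100  71  52  47  45  46  50  49  77 113 139 167 190 197]
200 [120 117 101  69  49  46  47  50  45  55  80 110 130 148 175 196]
201 [116 117 103  75  62  60  55  57  53  61  91 125 142 159 181 197]
202 [116 118 109  90  97 112 105  99  97 107 127 151 170 186 195 200]
203 [118 118 120 119 140 166 167 165 165 168 175 182 192 195 199 198]
204 [119 121 127 151 176 191 194 194 196 198 198 199 199 201 202 201]
205 [118 122 143 176 196 201 204 201 200 204 203 201 200 203 202 200]
jamb cols 330-346
195 [196 196 196 200 194 195 195 191 193 193 190 192 191 187 189 203]
196 
[... 2602 characters left out ...]

170 [ 86  86  85  82  74  60  45  40  44  50  64  82  92  99 108 121]
171 [ 87  87  86  86  81  69  51  47  56  61  67  87 109 119 123 130]
172 [ 91  92  91  89  85  75  61  57  62  64  64  86 117 129 132 135]
173 [111 110 109 104  92  80  66  55  52  50  60  91 121 131 132 132]
174 [136 135 133 121 100  84  73  60  49  47  69 106 129 133 131 131]
175 [147 147 143 129 104  88  82  74  67  66  85 117 133 134 132 133]
176 [149 149 146 132 107  90  86  85  87  89 100 122 134 136 138 139]
177 [151 151 148 137 114  96  90  91  97 103 111 128 139 143 147 149]
178 [152 152 149 140 120 104  98  95  96 104 117 138 148 151 152 153]
179 [151 151 148 137 117 105 104  98 100 112 128 145 152 154 154 155]
```

Request:
step_arm([
  [[10, -1.2, 0, 0, 0], [20, -2.4, 0, 0, 0], [30, -3.6, 0, 0, 0], [40, -4.8, 0, 0, 0], [40, -4.8, 0, 0, 0], [40, -4.8, 0, 0, 0], [40, -4.8, 0, 0, 0]],
])

```text
time: 13.0
tool_pos: [0.5367, 0.0547, 0.0729]
ee_rot: [3.142, -0.001, 2.972]
wrist_force: [-0.6, -0.6, -2.7]
width: 0.0259
```

```bash
python3 - <<'E'
from h import *
s=snap('scene','scene6.png');s2=[cams.snapshot('scene')['frame'] for _ in range(3)]; o=robot.get_obs();print(o['tool_pos'],o['ee_rot'],o['wrist_force'],o['time'])
g=np.mean([cv2.cvtColor(f,cv2.COLOR_RGB2GRAY) for f in s2],0).astype(np.uint8)
np.save('g6.npy',g)
x,y=o['tool_pos'][:2]*1000
print('pred',proj(s,((x+51)/1e3,(y+22.7)/1e3,.059)))
for v in range(193,222): print(v,g[v,318:346])
E
```

```text
[0.53645731 0.05469462 0.07322074] [ 3.14150174e+00 -3.05775041e-04  2.97230233e+00] [-3.48170401e-01 -2.08252221e-03 -2.34641434e+00] 13.2
pred [330.39864723 204.04995462]
193 [203 204 204 199 192 184 179 180 187 198 200 200 201 202 201 201 201 202
 201 201 201 199 199 197 197 194 195 200]
194 [179 191 184 167 156 145 140 158 187 200 200 202 200 200 201 201 202 202
 200 201 200 199 196 196 197 197 197 202]
195 [141 157 150 133 127 123 129 155 189 200 200 201 201 200 201 202 202 201
 199 200 199 199 199 199 197 194 193 207]
196 [114 124 124 121 118 119 130 158 191 200 201 201 202 202 201 203 200 200
 197 200 198 198 200 199 198 188 181 201]
197 [108 118 117 118 119 120 131 158 191 200 201 201 202 202 201 200 201 197
 192 189 190 191 195 199 198 180 153 164]
198 [107 116 118 119 117 121 129 153 183 193 198 200 199 200 200 200 196 186
 161 145 145 154 171 185 188 170 132 124]
199 [106 118 117 117 119 118 124 136 153 166 179 189 190 195 196 199 191 165
 123  94  89 105 128 143 150 142 116 105]
200 [106 116 119 118 118 119 116 118 120 126 135 147 150 159 180 190 184 147
  96  73  69  74 
[... 1823 characters left out ...]
207 191 167 150 130 128 141 160 171 176 180 188 191 171 109  55
  49  48  48  45  49  66  89 103 105 106]
217 [205 182 163 148 130 119 116 117 127 140 148 164 174 179 185 168 115  67
  51  52  49  52  50  70  97 105 103 105]
218 [161 140 124 119 116 111 112 116 123 131 128 145 166 177 184 177 143 110
  92  91  95  95  80  81 100 104 106 104]
219 [138 124 114 114 114 112 114 117 123 127 120 136 161 182 191 191 181 167
 158 153 163 157 134 108 104 106 106 106]
220 [172 144 123 113 113 111 113 117 133 143 145 166 180 191 191 191 188 188
 189 189 193 189 172 139 113 104 104 106]
221 [202 186 154 128 116 114 116 123 146 162 170 187 194 187 169 161 163 171
 186 195 198 198 185 156 119 106 104 104]
```

Request:
step_arm([
  [[4, -0.5, 0, 0, 0], [8, -1, 0, 0, 0], [12, -1.5, 0, 0, 0], [16, -2, 0, 0, 0], [16, -2, 0, 0, 0], [16, -2, 0, 0, 0]],
])

```text
time: 13.7
tool_pos: [0.5531, 0.0526, 0.0731]
ee_rot: [3.142, -0.0, 2.972]
wrist_force: [0.3, -0.1, -2.9]
width: 0.0261
```

Request:
step_arm([
  [[4, -0.5, 0, 0, 0], [8, -1, 0, 0, 0], [12, -1.5, 0, 0, 0], [12, -1.5, 0, 0, 0], [12, -1.5, 0, 0, 0], [12, -1.5, 0, 0, 0]],
])

```text
time: 14.2
tool_pos: [0.5648, 0.0511, 0.0731]
ee_rot: [3.142, -0.0, 2.972]
wrist_force: [0.4, 0.2, -2.2]
width: 0.0259
```

```bash
python3 - <<'E'
from h import *
s=snap('scene','scene7.png');s2=[cams.snapshot('scene')['frame'] for _ in range(4)]; o=robot.get_obs();print(o['tool_pos'],o['ee_rot'],o['wrist_force'],o['wrist_torque'],o['time'])
f=np.mean(s2,0).astype(np.uint8); g=cv2.cvtColor(f,cv2.COLOR_RGB2GRAY)
x,y=o['tool_pos'][:2]*1000
print('pred',proj(s,((x+51)/1e3,(y+22.7)/1e3,.059)))
for v in range(195,223): print(v,' '.join('%3d'%k for k in g[v,326:347]))
cv2.imwrite('pics/z7.png',cv2.resize(f[185:235,305:370,::-1],None,fx=10,fy=10,interpolation=cv2.INTER_CUBIC))
E
```

```text
[0.56475084 0.05118171 0.07329224] [3.14146754e+00 4.74356985e-06 2.97232841e+00] [ 0.05006529  0.33433708 -2.65608536] [ 0.03992756 -0.13599397  0.01347514] 14.45
pred [337.53690478 208.24613351]
195 208 208 207 206 204 202 199 200 201 201 200 200 200 199 199 200 198 194 195 208 218
196 207 208 208 207 206 201 199 195 198 201 201 200 201 201 200 200 199 190 180 201 219
197 207 205 202 198 189 176 173 182 195 197 193 188 190 192 197 199 197 180 155 165 193
198 194 193 180 165 154 142 151 176 192 186 164 146 145 155 172 188 187 172 132 124 147
199 159 155 146 132 126 127 145 175 188 165 124  93  91 106 127 146 150 144 118 103 113
200 127 126 121 119 119 123 146 177 182 148  97  72  71  74  85  95 102 108 107 101 104
201 121 119 119 119 120 129 152 184 179 133  80  61  59  58  60  62  68  86 101 103 104
202 118 119 118 118 120 127 152 179 170 120  68  52  51  50  46  48  58  79  97 105 106
203 118 118 118 119 120 122 138 149 139  99  60  50  49  47  43  44  59  82 100 104 107
204 120 119 120 119 120 119 121 120 105  73  51  48  48  47  46  50  60  85 101 105 106
205 119 121 119 120 119
[... 860 characters left out ...]
 138 123 119 121 126 155 182 172 115  61  48  48  49  49  50  67  88 102 104 105 104
216 122 121 119 121 130 153 178 166 106  58  49  49  47  46  50  66  90 103 105 105 105
217 119 120 120 122 131 151 170 158 108  64  52  51  52  51  51  70  96 105 105 105 105
218 119 119 120 121 131 152 169 161 129  99  87  87  95  94  80  81  99 105 105 105 106
219 117 119 121 122 135 156 169 170 160 149 141 147 160 158 133 109 103 105 104 104 107
220 117 120 118 121 133 151 164 166 164 166 170 175 187 187 173 142 112 105 104 107 105
221 117 118 120 121 123 129 135 136 139 148 164 172 185 188 182 156 118 105 106 106 105
222 116 119 121 121 117 109 107 111 110 120 134 148 166 177 178 153 116 106 105 105 104
```

View pics/z7.png

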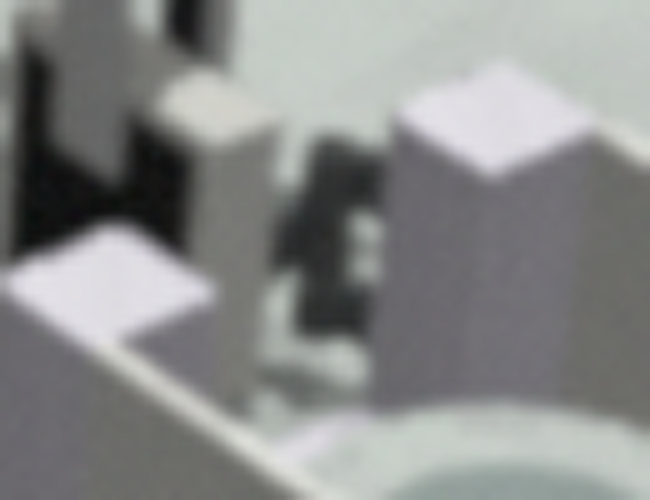

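The knuckle is in the gap with no contact force, and the image shows about 1.5 mm sideways still to go. I'll make that shift, then feel gently upward for the upper knuckle to fix the height.

Request:
step_arm([
  [[1.2, 1.1, 0, 0, 0], [1.2, 1.1, 1, 0, 0], [1.2, 1.1, 1.5, 0, 0], [1.2, 1.1, 1.5, 0, 0], [1.2, 1.1, 1.5, 0, 0]],
])

```text
time: 14.87
tool_pos: [0.5661, 0.0522, 0.0749]
ee_rot: [3.141, 0.0, 2.972]
wrist_force: [0.0, 0.6, -2.0]
width: 0.0262
```

Request:
step_arm([
  [[0, 0, 0.5, 0, 0], [0, 0, 0.5, 0, 0], [0, 0, 0.5, 0, 0]],
])

```text
time: 15.12
tool_pos: [0.5661, 0.0522, 0.0753]
ee_rot: [3.142, 0.0, 2.972]
wrist_force: [-0.2, -0.3, -2.6]
width: 0.0255
```

Request:
step_arm([
  [[0, 0, 0.5, 0, 0], [0, 0, 0.5, 0, 0], [0, 0, 0.5, 0, 0]],
])

```text
time: 15.37
tool_pos: [0.5661, 0.0522, 0.0758]
ee_rot: [3.142, 0.0, 2.972]
wrist_force: [-0.4, 0.2, -2.3]
width: 0.0262
```

No contact yet at +2.5 mm.

Request:
step_arm([
  [[0, 0, 0.4, 0, 0], [0, 0, 0.4, 0, 0], [0, 0, 0.4, 0, 0]],
])

```text
time: 15.62
tool_pos: [0.5661, 0.0522, 0.0762]
ee_rot: [3.141, 0.0, 2.972]
wrist_force: [-0.5, 0.2, -2.7]
width: 0.0264
```

Request:
step_arm([
  [[0, 0, 0.4, 0, 0], [0, 0, 0.4, 0, 0], [0, 0, 0.4, 0, 0]],
])

```text
time: 15.87
tool_pos: [0.5661, 0.0523, 0.0766]
ee_rot: [3.141, 0.0, 2.972]
wrist_force: [-0.6, 0.0, -3.3]
width: 0.0261
```

Request:
step_arm([
  [[0, 0, 0.4, 0, 0], [0, 0, 0.4, 0, 0], [0, 0, 0.4, 0, 0]],
])

```text
time: 16.12
tool_pos: [0.5661, 0.0523, 0.077]
ee_rot: [3.141, 0.0, 2.972]
wrist_force: [-1.0, -0.5, -2.3]
width: 0.0261
```

Request:
step_arm([
  [[0, 0, 0.4, 0, 0], [0, 0, 0.4, 0, 0], [0, 0, 0.4, 0, 0]],
])

```text
time: 16.37
tool_pos: [0.5661, 0.0523, 0.0774]
ee_rot: [3.141, 0.0, 2.972]
wrist_force: [-0.3, 0.6, -2.8]
width: 0.0262
```

Request:
step_arm([
  [[0, 0, 0.5, 0, 0], [0, 0, 0.5, 0, 0], [0, 0, 0.5, 0, 0]],
])

```text
time: 16.62
tool_pos: [0.566, 0.0522, 0.0778]
ee_rot: [3.141, -0.0, 2.972]
wrist_force: [0.4, 0.2, -2.8]
width: 0.0262
```

Request:
step_arm([
  [[0, 0, 0.5, 0, 0], [0, 0, 0.5, 0, 0], [0, 0, 0.5, 0, 0]],
])

```text
time: 16.87
tool_pos: [0.566, 0.0522, 0.078]
ee_rot: [3.142, -0.0, 2.972]
wrist_force: [1.1, 0.5, -4.7]
width: 0.0261
```

Contact with the upper knuckle came at TCP z ≈ 77.9 mm, a gentle 2 N, so the mid-gap height is TCP z ≈ 74.8 mm. I'll go down 3.5 mm. Then I'll use the leaf, 6 mm behind the barrel when it's centred, the same way for the depth.

Request:
step_arm([
  [[0, 0, -3.5, 0, 0], [0, 0, -3.5, 0, 0], [0, 0, -3.5, 0, 0], [0, 0, -3.5, 0, 0]],
])

```text
time: 17.2
tool_pos: [0.5661, 0.0522, 0.075]
ee_rot: [3.141, 0.0, 2.972]
wrist_force: [-0.8, 1.1, -3.7]
width: 0.0261
```

```bash
cat > m.py <<'E'
from h import *
S=[cams.snapshot('scene') for _ in range(6)];s=S[0]; o=robot.get_obs();print(o['tool_pos'],o['ee_rot'],o['wrist_force'],o['time'])
f=np.mean([a['frame'] for a in S],0); g=cv2.cvtColor(f.astype(np.uint8),cv2.COLOR_RGB2GRAY); np.save('g_%.0f.npy'%(o['time']*100),f)
for v in range(202,215): print(v,' '.join('%3d'%k for k in g[v,330:344]))
E
python3 m.py
```

```text
[0.56612098 0.05222295 0.07500022] [3.14146461e+00 2.39571110e-04 2.97222690e+00] [-0.45374108 -0.44069428 -1.69072502] 17.5
202 119 120 128 148 158 119  67  50  51  49  48  48  57  79
203 118 119 119 127 129  97  58  48  48  48  44  44  58  81
204 118 118 115 109 101  74  52  50  48  48  45  47  60  85
205 118 119 111  96  76  56  48  47  48  49  52  61  71  89
206 119 118 106  80  60  46  44  46  48  55  80 105 101  97
207 120 118 105  70  47  41  41  45  45  63 104 146 141 113
208 120 120 106  68  45  41  40  45  47  61 100 139 138 116
209 121 119 106  67  47  42  42  48  51  58  89 123 125 111
210 120 116  97  65  51  45  40  47  49  61  97 134 135 114
211 120 114  99  81  70  55  44  47  52  73 116 153 150 119
212 121 118 117 113  94  63  49  47  54  77 114 140 142 116
213 120 123 140 148 114  73  56  53  56  70  89 103 115 109
214 121 132 157 164 119  70  54  53  52  56  63  75  94 103
```

Request:
step_arm([
  [[2, -0.3, 0, 0, 0], [3.5, -0.6, 0, 0, 0], [4, -0.7, 0, 0, 0], [4, -0.7, 0, 0, 0], [4, -0.7, 0, 0, 0]],
])

```text
time: 17.92
tool_pos: [0.5701, 0.0515, 0.0748]
ee_rot: [3.141, -0.0, 2.972]
wrist_force: [-0.1, 0.5, -2.8]
width: 0.0258
```

Request:
step_arm([
  [[0.5, -0.1, 0, 0, 0], [0.5, -0.1, 0, 0, 0], [0.5, -0.1, 0, 0, 0]],
])

```text
time: 18.17
tool_pos: [0.5706, 0.0514, 0.0748]
ee_rot: [3.142, -0.0, 2.972]
wrist_force: [-0.0, -0.2, -1.4]
width: 0.0261
```

Request:
step_arm([
  [[0.5, -0.1, 0, 0, 0], [1, -0.2, 0, 0, 0], [1, -0.2, 0, 0, 0], [1, -0.2, 0, 0, 0]],
])

```text
time: 18.5
tool_pos: [0.5716, 0.0513, 0.0749]
ee_rot: [3.142, -0.0, 2.972]
wrist_force: [0.2, 0.4, -2.3]
width: 0.0259
```

Request:
step_arm([
  [[0.5, -0.1, 0, 0, 0], [0.5, -0.1, 0, 0, 0], [0.5, -0.1, 0, 0, 0]],
])

```text
time: 18.75
tool_pos: [0.5721, 0.0511, 0.0748]
ee_rot: [3.141, -0.0, 2.972]
wrist_force: [0.4, 0.1, -3.1]
width: 0.026
```

Request:
step_arm([
  [[0.5, -0.1, 0, 0, 0], [0.5, -0.1, 0, 0, 0], [0.5, -0.1, 0, 0, 0]],
])

```text
time: 19.0
tool_pos: [0.5726, 0.051, 0.0749]
ee_rot: [3.141, 0.0, 2.972]
wrist_force: [0.1, -0.4, -2.4]
width: 0.0263
```

Request:
step_arm([
  [[0.5, -0.1, 0, 0, 0], [0.5, -0.1, 0, 0, 0], [0.5, -0.1, 0, 0, 0]],
])

```text
time: 19.25
tool_pos: [0.5731, 0.0509, 0.0749]
ee_rot: [3.141, 0.0, 2.972]
wrist_force: [-0.1, 0.6, -2.4]
width: 0.0259
```

Request:
step_arm([
  [[0.5, -0.1, 0, 0, 0], [0.5, -0.1, 0, 0, 0], [0.5, -0.1, 0, 0, 0]],
])

```text
time: 19.5
tool_pos: [0.5736, 0.0508, 0.0749]
ee_rot: [3.141, 0.0, 2.972]
wrist_force: [0.3, -0.4, -2.6]
width: 0.0261
```

Request:
step_arm([
  [[0.5, -0.1, 0, 0, 0], [0.5, -0.1, 0, 0, 0], [0.5, -0.1, 0, 0, 0]],
])

```text
time: 19.75
tool_pos: [0.5741, 0.0508, 0.0748]
ee_rot: [3.142, -0.0, 2.972]
wrist_force: [-0.1, -0.3, -2.6]
width: 0.0262
```

Request:
step_arm([
  [[0.5, -0.1, 0, 0, 0], [0.5, -0.1, 0, 0, 0], [0.5, -0.1, 0, 0, 0]],
])

```text
time: 20.0
tool_pos: [0.5746, 0.0506, 0.0748]
ee_rot: [3.141, -0.0, 2.972]
wrist_force: [-0.4, -0.6, -3.3]
width: 0.0263
```

Request:
step_arm([
  [[0.5, -0.1, 0, 0, 0], [0.5, -0.1, 0, 0, 0], [0.5, -0.1, 0, 0, 0]],
])

```text
time: 20.25
tool_pos: [0.5751, 0.0505, 0.0749]
ee_rot: [3.141, -0.0, 2.972]
wrist_force: [-0.2, 0.4, -2.9]
width: 0.0257
```

Request:
step_arm([
  [[0.5, -0.1, 0, 0, 0], [0.5, -0.1, 0, 0, 0], [0.5, -0.1, 0, 0, 0]],
])

```text
time: 20.5
tool_pos: [0.5754, 0.0504, 0.0748]
ee_rot: [-3.142, -0.0, 2.972]
wrist_force: [-0.7, -0.1, -2.2]
width: 0.0259
```

Request:
step_arm([
  [[0.5, -0.1, 0, 0, 0], [0.5, -0.1, 0, 0, 0], [0.5, -0.1, 0, 0, 0]],
])

```text
time: 20.75
tool_pos: [0.5757, 0.0503, 0.0747]
ee_rot: [-3.141, -0.001, 2.972]
wrist_force: [-2.0, -0.6, -2.3]
width: 0.0262
```

```bash
python3 - <<'E'
from h import *
o=robot.get_obs();print(o['tool_pos'],o['wrist_force'],o['wrist_torque'])
E
```

```text
[0.57567946 0.05026271 0.07473137] [-1.97083386 -0.61294061 -2.31591673] [-0.00683839  0.18175423 -0.01205992]
```

Light contact with the leaf (2 N) came at TCP x ≈ 575.4 mm, so the hole is centred 6 mm back from there. I'll back off, shift in y to keep the lateral image alignment, and re-measure.

Request:
step_arm([
  [[-3, 0, 0, 0, 0], [-6.9, -0.5, 0, 0, 0], [-6.9, -0.5, 0, 0, 0], [-6.9, -0.5, 0, 0, 0], [-6.9, -0.5, 0, 0, 0]],
])

```text
time: 21.17
tool_pos: [0.5693, 0.0499, 0.075]
ee_rot: [3.141, 0.001, 2.972]
wrist_force: [-0.1, 0.5, -2.7]
width: 0.0259
```

```bash
sed -i 's/range(202,215)/range(197,221)/' m.py; python3 m.py
```

```text
[0.56923557 0.04983953 0.07485466] [3.14145478e+00 6.51914649e-05 2.97224038e+00] [ 0.127634    0.32873523 -2.03689796] 21.4667
197 201 198 194 184 187 194 193 189 189 193 195 200 199 180
198 173 159 153 151 171 180 162 147 145 156 172 188 189 171
199 140 127 128 142 163 157 122  94  91 104 127 145 150 144
200 123 119 123 141 159 140  97  73  69  74  84  96 102 109
201 119 120 125 140 155 127  78  63  59  58  61  62  70  86
202 119 120 127 144 152 115  67  50  50  50  46  47  56  80
203 118 120 123 132 132  98  60  51  47  47  46  45  58  81
204 119 118 119 118 109  78  54  50  49  47  45  45  61  85
205 119 119 116 111  95  68  50  48  47  47  49  54  67  90
206 120 119 114 103  81  59  48  48  50  56  66  84  96  98
207 121 119 111  92  67  51  47  48  55  62  81 116 132 114
208 120 119 109  82  56  46  45  48  55  60  79 112 131 115
209 120 118 106  77  52  44  45  47  49  54  73 102 114 109
210 118 118 104  73  49  45  45  47  49  52  74 104 115 109
211 119 118 103  71  51  45  45  47  48  53  77 115 132 114
212 120 118 108  81  61  51  45  46  49  51  73 112 134 115
213 120 121 121 109  83  60  48  45  46  51  65  92 112 109
214 120 125 141 144 105  63  47  45  44  48  57  71  92 104
215 122 129 152 159 110  59  48  45  45  43  50  67  89 102
216 121 130 153 159 106  59  50  49  46  43  48  66  91 102
217 122 129 149 151 108  65  52  51  52  50  50  70  95 104
218 121 130 147 154 130 103  93  88  96  95  80  80 101 104
219 121 132 151 166 160 153 151 150 160 157 133 108 104 104
220 122 131 150 163 165 168 174 179 189 189 174 140 112 105
```

```bash
ls g_*; python3 - <<'E'
import numpy as np,glob,cv2
from scipy.special import ndtr
from scipy.optimize import least_squares
def g(f): return cv2.cvtColor(np.load(f).astype(np.uint8),cv2.COLOR_RGB2GRAY).astype(float)
g0=cv2.imread('pics/scene0.png',0).astype(float); F=sorted(glob.glob('g_*.npy'))
# jamb left edges
for r in(202,203,204,214,215,216):
    c=np.arange(330,339);p=least_squares(lambda p:p[2]+(p[3]-p[2])*ndtr((c-p[0])/p[1])-g0[r,c],[334.5,.8,195,48]).x;print('L',r,p.round(2))
for f in F:
    im=g(f); 
    for r in(207,208,210,211):
        c=np.arange(337,347); q0=g0[r] ; b=least_squares(lambda p:194+(102-194)*ndtr((np.arange(338,347)-p[0])/p[1])-q0[338:347],[342.5,.8]).x
        for B in(165,195):
            p=least_squares(lambda p:47+(B-47)*ndtr((c-p[0])/b[1])-(B-104)*ndtr((c-b[0])/b[1])-im[r,c],[340]).x
            print(f,r,'b',b.round(2),'B',B,'a',p.round(2))
E
```

```text
g_1750.npy
g_2147.npy
L 202 [334.94   0.92 194.13  48.16]
L 203 [334.89   0.96 195.15  44.73]
L 204 [334.97   1.02 195.48  47.15]
L 214 [333.94   0.91 193.03  53.31]
L 215 [333.79   0.93 195.56  47.09]
L 216 [333.79   0.9  193.92  43.45]
g_1750.npy 207 b [341.79   1.26] B 165 a [339.86]
g_1750.npy 207 b [341.79   1.26] B 195 a [340.14]
g_1750.npy 208 b [342.3    0.82] B 165 a [340.13]
g_1750.npy 208 b [342.3    0.82] B 195 a [340.5]
g_1750.npy 210 b [342.09   1.01] B 165 a [340.15]
g_1750.npy 210 b [342.09   1.01] B 195 a [340.48]
g_1750.npy 211 b [341.41   2.7 ] B 165 a [339.05]
g_1750.npy 211 b [341.41   2.7 ] B 195 a [339.42]
g_2147.npy 207 b [341.79   1.26] B 165 a [340.34]
g_2147.npy 207 b [341.79   1.26] B 195 a [340.59]
g_2147.npy 208 b [342.3    0.82] B 165 a [340.71]
g_2147.npy 208 b [342.3    0.82] B 195 a [341.04]
g_2147.npy 210 b [342.09   1.01] B 165 a [340.86]
g_2147.npy 210 b [342.09   1.01] B 195 a [341.12]
g_2147.npy 211 b [341.41   2.7 ] B 165 a [340.11]
g_2147.npy 211 b [341.41   2.7 ] B 195 a [340.33]
```

```bash
python3 - <<'E'
from h import *
s=cams.snapshot('scene')
for n,t,m in(('s5',(496.4,60.0),320.05),('s6',(536.46,54.69),330.2),('s7',(564.75,51.2),339.6-2.84),('1750',(566.1,52.2),340.3-2.84),('now',(569.24,49.84),340.85-2.84)):
    p=proj(s,((t[0]+51)/1e3,(t[1]+22.7)/1e3,.0575 if n[0]=='s' else .059)); print(n,p.round(2),'meas-pred',round(m-p[0],2))
E
tail -0 m.py
```

```text
s5 [320.63 198.68] meas-pred -0.58
s6 [330.36 204.49] meas-pred -0.16
s7 [337.5  208.69] meas-pred -0.74
1750 [338.14 208.28] meas-pred -0.68
now [338.52 209.03] meas-pred -0.51
```

The image and the leaf contact disagree by about 3 mm in depth; the leaf may not reach in front of the barrel. A surer reference is the upper jamb barrel itself. I'll back out, raise the door 8 mm and touch barrel to barrel, which puts the centres 16 mm apart.

Request:
step_arm([
  [[-8, 1.4, 0, 0, 0], [-16, 2.7, 0, 0, 0], [-24, 4, 0, 0, 0], [-24, 4, 0, 0, 0], [-24, 4, 8, 0, 0], [-24, 4, 8, 0, 0], [-24, 4, 8, 0, 0]],
])

```text
time: 22.1
tool_pos: [0.5462, 0.0538, 0.0841]
ee_rot: [3.141, 0.003, 2.972]
wrist_force: [0.1, -0.1, -1.6]
width: 0.0264
```

Request:
step_arm([
  [[1, -0.2, 0, 0, 0], [2, -0.3, 0, 0, 0], [2, -0.3, 0, 0, 0], [2, -0.3, 0, 0, 0]],
])

```text
time: 22.43
tool_pos: [0.5472, 0.0535, 0.0826]
ee_rot: [3.142, -0.0, 2.972]
wrist_force: [0.0, 0.2, -2.6]
width: 0.0265
```

Request:
step_arm([
  [[1, -0.2, 0, 0, 0], [1, -0.2, 0, 0, 0], [1, -0.2, 0, 0, 0]],
])

```text
time: 22.68
tool_pos: [0.5482, 0.0533, 0.0828]
ee_rot: [3.142, -0.0, 2.972]
wrist_force: [-0.4, 0.1, -2.8]
width: 0.0262
```

Request:
step_arm([
  [[0.7, -0.1, 0, 0, 0], [0.7, -0.1, 0, 0, 0], [0.7, -0.1, 0, 0, 0]],
])

```text
time: 22.93
tool_pos: [0.5489, 0.0532, 0.0829]
ee_rot: [3.142, 0.0, 2.972]
wrist_force: [-0.2, -0.3, -2.7]
width: 0.0258
```

Request:
step_arm([
  [[0.6, -0.1, 0, 0, 0], [0.6, -0.1, 0, 0, 0], [0.6, -0.1, 0, 0, 0]],
])

```text
time: 23.18
tool_pos: [0.5495, 0.0531, 0.0829]
ee_rot: [3.141, 0.0, 2.972]
wrist_force: [0.3, -0.2, -2.4]
width: 0.0262
```

Request:
step_arm([
  [[0.6, -0.1, 0, 0, 0], [0.6, -0.1, 0, 0, 0], [0.6, -0.1, 0, 0, 0]],
])

```text
time: 23.43
tool_pos: [0.5501, 0.053, 0.0829]
ee_rot: [3.141, -0.0, 2.972]
wrist_force: [0.4, 0.6, -2.5]
width: 0.0258
```

Request:
step_arm([
  [[0.6, -0.1, 0, 0, 0], [0.6, -0.1, 0, 0, 0], [0.6, -0.1, 0, 0, 0]],
])

```text
time: 23.68
tool_pos: [0.5507, 0.0529, 0.0829]
ee_rot: [3.142, 0.0, 2.972]
wrist_force: [-0.4, 0.8, -3.0]
width: 0.0262
```

Request:
step_arm([
  [[0.6, -0.1, 0, 0, 0], [0.6, -0.1, 0, 0, 0], [0.6, -0.1, 0, 0, 0]],
])

```text
time: 23.93
tool_pos: [0.5513, 0.0528, 0.0828]
ee_rot: [3.142, -0.0, 2.972]
wrist_force: [0.1, 0.1, -2.2]
width: 0.0264
```

Request:
step_arm([
  [[0.6, -0.1, 0, 0, 0], [0.6, -0.1, 0, 0, 0], [0.6, -0.1, 0, 0, 0]],
])

```text
time: 24.18
tool_pos: [0.5514, 0.0528, 0.0828]
ee_rot: [-3.142, -0.001, 2.972]
wrist_force: [-1.2, 0.1, -1.8]
width: 0.0259
```

Request:
step_arm([
  [[0.6, -0.1, 0, 0, 0], [0.6, -0.1, 0, 0, 0], [0.6, -0.1, 0, 0, 0]],
])

```text
time: 24.43
tool_pos: [0.5516, 0.0526, 0.0828]
ee_rot: [-3.141, -0.002, 2.972]
wrist_force: [-4.3, 0.1, -0.5]
width: 0.0261
```

Barrel contact came at TCP x ≈ 551.4 mm, so the depth is fixed to well under 1 mm. Now the same for the sideways direction: come from the doorway side with x aligned and touch in +y.

Request:
step_arm([
  [[-3, 0.5, 0, 0, 0], [-3, 0.5, 0, 0, 0], [-7, -23.2, 0, 0, 0], [-7, -23.2, 0, 0, 0], [2, -25, 0, 0, 0], [10.8, -26.2, 0, 0, 0], [10.8, -26.2, 0, 0, 0], [10.8, -26.2, 0, 0, 0]],
])

```text
time: 25.1
tool_pos: [0.5642, 0.0268, 0.0828]
ee_rot: [3.141, 0.0, 2.973]
wrist_force: [0.3, 0.6, -2.5]
width: 0.0261
```

Request:
step_arm([
  [[0.3, 2, 0, 0, 0], [0.5, 3, 0, 0, 0], [0.5, 3, 0, 0, 0], [0.5, 3, 0, 0, 0]],
])

```text
time: 25.43
tool_pos: [0.5636, 0.0298, 0.0828]
ee_rot: [3.142, -0.0, 2.973]
wrist_force: [-0.3, -0.2, -2.3]
width: 0.0263
```

Request:
step_arm([
  [[0.1, 0.6, 0, 0, 0], [0.1, 0.6, 0, 0, 0], [0.1, 0.6, 0, 0, 0]],
])

```text
time: 25.68
tool_pos: [0.5638, 0.0301, 0.0829]
ee_rot: [3.142, 0.0, 2.972]
wrist_force: [0.4, 0.2, -2.1]
width: 0.0261
```

Request:
step_arm([
  [[0.1, 0.6, 0, 0, 0], [0.1, 0.6, 0, 0, 0], [0.1, 0.6, 0, 0, 0]],
])

```text
time: 25.93
tool_pos: [0.5639, 0.0307, 0.0829]
ee_rot: [3.141, 0.0, 2.972]
wrist_force: [-0.9, -0.5, -2.8]
width: 0.0259
```

Request:
step_arm([
  [[0.1, 0.6, 0, 0, 0], [0.1, 0.6, 0, 0, 0], [0.1, 0.6, 0, 0, 0]],
])

```text
time: 26.18
tool_pos: [0.5641, 0.0312, 0.0829]
ee_rot: [3.142, 0.0, 2.972]
wrist_force: [0.3, -0.8, -2.3]
width: 0.0263
```

Request:
step_arm([
  [[0.1, 0.6, 0, 0, 0], [0.1, 0.6, 0, 0, 0], [0.1, 0.6, 0, 0, 0]],
])

```text
time: 26.43
tool_pos: [0.5641, 0.0319, 0.0828]
ee_rot: [3.142, -0.0, 2.972]
wrist_force: [-0.5, 1.1, -3.8]
width: 0.0261
```

Request:
step_arm([
  [[0.1, 0.6, 0, 0, 0], [0.1, 0.6, 0, 0, 0], [0.1, 0.6, 0, 0, 0]],
])

```text
time: 26.68
tool_pos: [0.5643, 0.0325, 0.0829]
ee_rot: [3.141, 0.0, 2.972]
wrist_force: [-0.3, 0.4, -2.2]
width: 0.026
```

Request:
step_arm([
  [[0.1, 0.6, 0, 0, 0], [0.1, 0.6, 0, 0, 0], [0.1, 0.6, 0, 0, 0]],
])

```text
time: 26.93
tool_pos: [0.5644, 0.0331, 0.0829]
ee_rot: [3.141, -0.0, 2.972]
wrist_force: [0.0, 0.6, -3.3]
width: 0.0259
```

Request:
step_arm([
  [[0.1, 0.6, 0, 0, 0], [0.1, 0.6, 0, 0, 0], [0.1, 0.6, 0, 0, 0]],
])

```text
time: 27.18
tool_pos: [0.5645, 0.0337, 0.0829]
ee_rot: [3.141, 0.0, 2.972]
wrist_force: [-0.5, -0.1, -2.8]
width: 0.0258
```

Request:
step_arm([
  [[0.1, 0.6, 0, 0, 0], [0.1, 0.6, 0, 0, 0], [0.1, 0.6, 0, 0, 0]],
])

```text
time: 27.43
tool_pos: [0.5645, 0.034, 0.0829]
ee_rot: [-3.141, -0.0, 2.972]
wrist_force: [0.0, -1.3, -2.8]
width: 0.026
```

Request:
step_arm([
  [[0.1, 0.6, 0, 0, 0], [0.1, 0.6, 0, 0, 0], [0.1, 0.6, 0, 0, 0]],
])

```text
time: 27.68
tool_pos: [0.5644, 0.0342, 0.0828]
ee_rot: [-3.14, -0.0, 2.972]
wrist_force: [-2.2, -2.8, -1.9]
width: 0.0258
```

Side contact came at TCP (564.4, 34.0). The two 16 mm contact circles intersect at TCP (567.1, 49.7). The camera asks for about −0.75 px from the earlier pose and this gives −0.6 px, so they agree. I'll back off, lower to mid-gap and slide in.

Request:
step_arm([
  [[-0.6, -3.5, 0, 0, 0], [-0.6, -3.5, 0, 0, 0], [-0.6, -3.5, -4, 0, 0], [-0.6, -3.5, -8, 0, 0], [-0.6, -3.5, -8, 0, 0], [-0.6, -3.5, -8, 0, 0]],
])

```text
time: 28.18
tool_pos: [0.5636, 0.0316, 0.0741]
ee_rot: [3.141, -0.001, 2.972]
wrist_force: [-0.6, -0.1, -1.9]
width: 0.0258
```

Request:
step_arm([
  [[0.6, 3.5, 0, 0, 0], [1.2, 7, 0, 0, 0], [1.9, 11, 0, 0, 0], [2.6, 15, 0, 0, 0], [3, 18.2, 0, 0, 0], [3, 18.2, 0, 0, 0], [3, 18.2, 0, 0, 0]],
])

```text
time: 28.77
tool_pos: [0.5671, 0.0498, 0.0749]
ee_rot: [-3.142, 0.0, 2.973]
wrist_force: [-0.5, 0.0, -2.9]
width: 0.0259
```

```bash
python3 m.py | head -1; python3 - <<'E'
from h import *
s=snap('scene','scene9.png'); S=snap('top','top9.png')
cv2.imwrite('pics/z9.png',cv2.resize(np.hstack([s['frame'][165:240,300:375,::-1],S['frame'][140:215,190:265,::-1]]),None,fx=5.3,fy=5.3,interpolation=cv2.INTER_CUBIC))
E
```

```text
[0.56704082 0.04935524 0.07483321] [ 3.14154368e+00 -5.19735864e-05  2.97195445e+00] [-0.22098813  0.10457465 -2.9992959 ] 29.0667
```

View pics/z9.png

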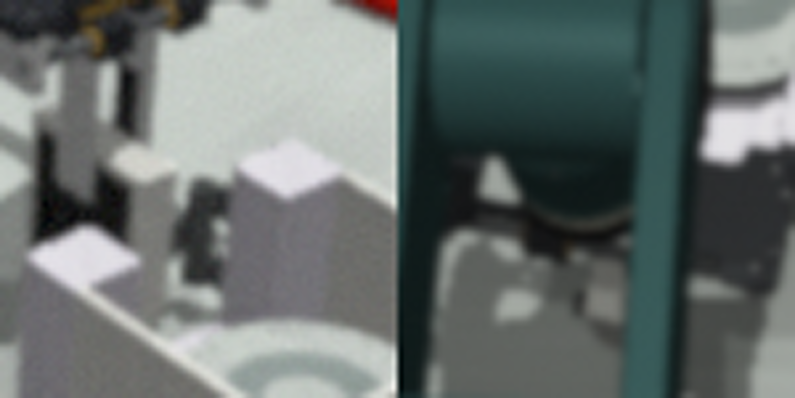

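The knuckle sits in line between the two jamb knuckles, at crop (205,230), with the door upright. Wrist force is only the door's weight. One 0.3 mm trim, a last check on the tray, then hand in.

Request:
step_arm([
  [[0, 0.3, 0, 0, 0], [0, 0.3, 0, 0, 0], [0, 0.3, 0, 0, 0], [0, 0.3, 0, 0, 0]],
])

```text
time: 29.5
tool_pos: [0.5671, 0.0498, 0.0749]
ee_rot: [3.142, 0.0, 2.972]
wrist_force: [-1.1, 0.0, -3.2]
width: 0.026
```

```bash
python3 - <<'E'
from h import *
S=snap('top','top10.png'); h=cv2.cvtColor(S['frame'],cv2.COLOR_RGB2HSV); m=cv2.inRange(h,(10,90,90),(24,255,255)); m[:,:300]=0; m[:,400:]=0
n,l,st,ce=cv2.connectedComponentsWithStats(m)
for i in range(1,n):
    if st[i,4]>20: print('pin',(onz(S,ce[i],.009)*1000).round(0),st[i,4])
o=robot.get_obs();print(o['tool_pos'],o['ee_rot'],o['wrist_force'],o['wrist_torque'],o['width'],o['time'])
print(robot.close_job())
E
```

```text
pin [ 457. -304.    9.] 63
pin [ 452. -338.    9.] 68
pin [ 452. -221.    9.] 42
pin [ 446. -252.    9.] 43
[0.56705355 0.0498234  0.07484362] [ 3.14151862e+00 -1.03282118e-05  2.97224071e+00] [ 0.04406792 -0.06688353 -2.59837998] [ 0.00976467 -0.19459296  0.0010523 ] 0.025810584454601958 29.55
the job is handed in; nothing more can be done
None
```

I laid both stray pins flat in their matching rows of the blue tray. Then I brought the door's knuckle between the two jamb knuckles and handed the job in at 29.6 s, still holding the door there, upright and about straight out.

**Tray:** The last top view shows two long pins in the right row and two short pins in the left. Neighbouring pins are 31–34 mm apart.

**Door:** I fixed its position by touching the upper jamb knuckle lightly (5 N at most on the wrist, including the door's own weight), once from below, once from the front and once from the side. At the end the wrist force was (0.0, −0.1, −2.6) N, which is only the door's weight, so it is not pressing on the jamb.

**Checks that disagreed:**
- **Camera:** The side-on camera view agreed with the touched position to about half a millimetre sideways but only loosely in depth, about 1.5 mm.
- **Jamb leaf:** An earlier light touch, which I took to be the jamb leaf, came about 2 mm deeper than expected. I put that down to the leaf not reaching in front of the barrel and relied on the knuckle touches instead.
- **Top view:** The arm blocked it at the hinge, so I could not look down through the holes.
- **Bystanders:** I planned the paths clear of the positioners and the screwdriver, but did not re-measure them at the end.

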